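Fetch the solvent can from the latched locker

TASK

The red solvent can is shut in the small yellow locker. Lift the latch bar out of its catch, swing the gate wide open, take the can off the gate's rack and stand it upright in the grey spill tray; then swing the gate fully shut again so that the latch bar drops back into its catch. Do not tip the can over, and do not push the two ink tins about.

Things in the scene. Friction and masses are not known exactly. Their poses are not given: they have to be found in the camera images.
- locker: Yellow steel locker fixed on the bench, 130 deep (x) x 230 wide (y) x 180 mm high, roofed. Origin: centre of its underside; x points from the front (gate) to the back, y to the left seen from the front, z up. The shut gate lies in the front plane, x = -65 mm, its hinge at the left (y = +105 mm); at the right (y = -87 to -115 mm) a fixed jamb carries the catch.
- catch_lip (a point): Top of the lip of the steel catch on the jamb, 148 mm above the bench, 20 mm in front of the gate plane; the catch is 18 mm wide. The latch bar lies behind the lip, which keeps the gate shut. In front of it a 25-degree ramp falls to 131 mm above the bench, 53 mm in front of the gate plane: a gate pushed shut lifts the bar over the lip by this ramp.
- gate (a joint): Opening angle of the gate (rad): 0 shut, up to 1.8; it opens towards the robot about the upright hinge at its left edge, clockwise seen from above. Yellow frame with steel rods, 186 mm wide, top at z = 165 mm, 10 mm thick. Turns easily (about 0.06 N m of friction) and stays where left. Latched, it has about 0.02 rad of play.
- gate_hinge (a point): Point on the gate's hinge line, 140 mm above the bench. Axes turn with the gate: x normal to the gate, towards its inside (the rack side); -y along the gate from the hinge to the free edge; z up. Outside face at x = 0, inside face at x = 10 mm. With the gate shut the axes are those of the locker.
- rack (a point): Centre of the floor of the steel rack on the gate's inside that holds the can, 18 mm above the bench; turns with the gate, axes as gate_hinge. Inside it measures 77 mm (x) x 83 mm (y), with thin rims 27 mm high all round.
- latch_bar (a joint): Angle of the steel latch bar (rad): 0 down and level (it falls there by its own weight, onto a stop), up to 0.55 raised. Pivot on the gate's front, 60 mm from the hinge line, 140 mm above the bench, axis normal to the gate; the far end lies in the catch. It clears the lip when raised 0.15 (knob 8 mm up), and is clear of the ramp with the gate open 0.35 rad.
- latch_knob (a point): Grip point on the black thumb knob of the latch bar: a round level post, 12 mm in diameter, standing out from the gate's front, a 16 mm ball at its end. The point is on its axis, 40 mm in front of the gate, 20 mm from the end, 140 mm above the bench when down; 55 mm from the bar's pivot, 115 mm from the hinge line along the gate. x runs along the post towards the gate.
- can_center (a point): Centre of the red oblong solvent can (loose, about 0.35 kg), 40 (its x) x 66 (its y) x 144 mm (its z, up); the point is on its axis, 72 mm above its bottom. The full 40 x 66 section reaches to about 120 mm above its bottom, a black screw cap stands above that. On the rack its 40 mm side lies along the gate.
- spill_tray: Grey plastic spill tray fixed on the bench, 200 (x) x 160 (y) mm outside, walls 5 mm thick and 20 mm high, floor 5 mm thick. Origin: centre of its underside, z up.
- tin_yellow: Ink tin with a yellow lid, 70 mm in diameter, 63 mm high, loose bystander to be left alone. Origin: centre of its underside.
- tin_dark: Ink tin with a dark lid, 70 mm in diameter, 61 mm high, loose bystander to be left alone. Origin: centre of its underside.

How it is judged:
By the outcome, as a careful person would: the job done as asked, in the order asked, and still so for the second after the job is handed in, with the robot touching nothing.
It also fails if it takes over 72 s, if anything falls off the work surface, if the arm or the gripper's body presses on something with over 40 N, if the wrist force passes 120 N, or if a joint passes its speed limit or range.

ROBOT

A 6-joint arm with a two-finger parallel gripper is mounted at the origin on a cart in front of the work surface, level with it; the furniture and walls round the work are solid. World frame = base frame: x ahead of the robot, y to its left, z up, the work surface at z = 0. Lengths are in mm, angles in rad, forces in N, time in s.
With the tool pointing down it reaches from about 425 to 950 mm from the base axis. Payload 3.5 kg.
Tool frame: the origin (TCP) lies midway between the tips of the shut fingers; the grasp point (between the pads) lies 19 mm behind it; z points along the fingers, y is the line along which they close (so a half turn about z gives the same grasp; the last joint's range is limited). The gripper opens to 85 mm and grips with 20 to 120 N. Pads are 22 mm wide; open, the fingers measure 114 mm over their backs; the gripper's body (76 mm by 85 mm) begins 54 mm behind the grasp point. The pads swing forward as they close: fully open they stand 13 mm farther back than shut.
Start: joints at [-1.39, 0.286, 1.577, -0, 1.279, -0.15], TCP at [219.263, -638.381, 231.325] pointing down, gripper open.
Joint ranges: [-2.77, 2.77], [-0.9, 2.22], [0.21, 2.48], [-1.53, 4.67], [0.24, 2.81], [-2.84, 2.84]. Speed limits (rad/s): [2.79, 2.79, 3.14, 3.14, 3.14, 3.14].

INTERFACE

Orientations are given as a 3x3 rotation matrix whose columns are the frame's x, y, z axes.
In Python, from workcell import arm gives the robot as it stands. The module is installed in compiled form; this text tells all that it offers.
- The arm moves only by the tool servo_tool, never from a script. Its argument "increments" is a list of rows, each a list of 3 entries, a list of its own where there are three numbers: the gripper's target within -1 to 1 (fully open at 1, half-way at 0, shut at -1), then the shift along the world's x, y, z in cm, then the turn, a rotation vector about the world's x, y, z in degrees. In form: [[hand, [dx, dy, dz], [rx, ry, rz]], ...]. A call has 1 to 12 rows; each row is the pose to reach, as a shift and turn from the pose commanded when the call began; what a row does not reach only later rows make up. A row lasts 1/12 s, in which the tool goes at most 41.7 mm and 7.16 degrees, less where a joint would pass 70% of its speed; a pose out of reach is approached as far as the arm can. A call with a gripper value outside its range is refused whole. The fingers move at their own pace and stop on an object; "force" is the grip in N (left out, the last holds). Time passes only in rows, so rows that repeat a pose let the fingers close. It gives the time, the measured TCP pose, the force, the opening and the grip force at its end, in the units of the state.
- arm.sense(): the state, without advancing time (a new reading comes with each control period).
- arm.snapshot(name): name is "scene" or "top" or "wrist"; returns a dict with "img" (384x512x3 uint8, red, green, blue), "depth" (384x512 float32, mm along the optical axis (not along the pixel's ray), 0 where there is no reading), "mtx" (3x3 intrinsics, pixels), "D" ([k1, k2, p1, p2, k3] as OpenCV has them; the pictures are not rectified), "R" (3x3) and "t" (3): a world point X has camera coordinates R X + t. Camera axes: x right, y down, z forward; pixel columns grow to the right and rows downward; lengths in mm; the calibration is good to about 2 mm. A picture is of the moment at which its call begins.
- arm.job_done(): hands the job in; it is judged then, once.
Trained networks look in the newest picture that a camera, given by its name, has taken for a name from the list of things; names that differ only in an ending like _2 or _b are one class to them, and where a whole thing is asked for, a point or a joint stands for the part that bears it (a point fixed in the world has none). Each returns a list of dicts, best first, with "score" (0 to 1); they miss things now and then, are a little off and sometimes report something else, mostly with a low value. They report only what shows in the picture. A call takes as long as a camera call.
- arm.boxes_of(camera, thing): "box" ([left, top, width, height] in pixels, round what is visible of it).
- arm.silhouettes(camera, thing): "mask" (384x512 bool, what is visible of it) and "box" ([left, top, width, height] in pixels, round what is visible of it).
The state is a dict: "time": time; "joints": joint angles; "dq": joint speeds; "joint_efforts": joint torques, N m; "tcp_pos": TCP position; "ee_rot": TCP orientation; "contact_force": force on the tool from outside, world axes, zero at the start; "torque": the same for the moment, N m; "gripper_width": finger opening in mm; "grip_force": force on a finger pad.
Only numpy, scipy, OpenCV 4.12 (cv2) and the standard library are available. Lean on these libraries where they do the work, as an engineer would, in place of code of your own. Each camera call takes 0.05 s, during which the arm holds its last target. There are 200 camera calls.

## Working session

There is one attempt and no reset: what is moved stays moved. The work goes in short steps, Python scripts to look and compute and a tool call to move; the robot and the scene stay as the last step left them, time stands still between calls to the robot, and variables do not carry over. Pictures are saved under pics/ and viewed, at most 10 in all, crops included, and the job is handed in when it is done.

Besides the shell and the picture viewer there is one more tool, called after "Request:" as a command line: name --argument value ..., lists and objects as JSON in quotes. servo_tool: Moves the arm, as the interface text tells. Its arguments: {"type":"object","properties":{"increments":{"type":"array","items":{"type":"array"}},"force":{"type":"number"}},"required":["increments"]}

```bash
mkdir -p pics; cat > h.py <<'E'
import numpy as np, cv2
from workcell import arm
def snap(c,name=None):
    s=arm.snapshot(c)
    if name: cv2.imwrite(f'pics/{name}.png',s['img'][:,:,::-1])
    return s
def cloud(s,mask=None):
    d=s['depth']; m=(d>0) if mask is None else (mask&(d>0))
    v,u=np.nonzero(m)
    p=cv2.undistortPoints(np.stack([u,v],1).astype(np.float64)[:,None],s['mtx'],s['D'])[:,0]
    z=d[v,u].astype(float); c=np.c_[p*z[:,None],z]
    return (c-s['t'])@s['R']
def proj(s,X):
    return cv2.projectPoints(np.atleast_2d(np.array(X,float)),cv2.Rodrigues(s['R'])[0],s['t'],s['mtx'],s['D'])[0][:,0]
E
python3 - <<'E'
from h import *
ims=[]
for c in ['scene','top']:
    s=snap(c); im=s['img'][:,:,::-1].copy()
    print(c,s['R'].round(2).tolist(),s['t'].round())
    for th in ['locker','gate','latch_knob','can_center','spill_tray','tin_yellow','tin_dark','latch_bar']:
        r=arm.silhouettes(c,th)
        for q in r[:2]:
            if q['score']<.3: continue
            P=cloud(s,q['mask'])
            print(th,round(q['score'],2),q['box'],P.min(0).round() if len(P) else 0,np.median(P,0).round(),P.max(0).round())
    ims.append(im)
cv2.imwrite('pics/a.png',cv2.resize(np.hstack(ims),(800,300)))
cv2.imwrite('pics/scene0.png',ims[0])
E
```

```text
scene [[-0.64, -0.77, -0.02], [-0.53, 0.45, -0.72], [0.56, -0.45, -0.7]] [305. 425. 863.]
locker 0.68 [115.0, 179.2, 102.5, 103.4] [513.  16.  -3.] [601. 226. 163.] [856. 338. 185.]
gate 0.62 [151.6, 201.7, 59.0, 71.1] [513.  91.   6.] [579. 205.  97.] [674. 301. 175.]
latch_knob 0.83 [166.2, 201.5, 44.4, 39.2] [513.  87.  10.] [563. 176. 144.] [671. 250. 152.]
can_center 0.48 [174.4, 232.9, 7.0, 15.3] [601. 188.  26.] [606. 201.  51.] [617. 221.  79.]
spill_tray 0.62 [264.5, 183.2, 54.6, 51.9] [ 403. -291.   -1.] [ 509. -182.    7.] [615. -90.  26.]
tin_yellow 0.76 [235.9, 162.6, 16.8, 25.4] [ 681. -216.   -0.] [ 704. -132.   56.] [ 796. -104.   67.]
tin_dark 0.66 [319.9, 153.9, 14.7, 20.0] [ 545. -466.    0.] [ 572. -410.   54.] [ 600. -399.   62.]
latch_bar 0.61 [169.4, 201.7, 39.8, 40.6] [513.  87.  10.] [562. 177. 144.] [671. 249. 151.]
top [[-0.16, -0.99, 0.0], [-0.9, 0.15, -0.4], [0.4, -0.07, -0.92]] [ 24. 589. 993.]
locker 0.55 [91.6, 147.4, 115.0, 97.7] [516.  74.  -4.] [608. 207. 179.] [835. 393. 187.]
gate 0.81 [113.6, 195.2, 83.8, 41.5] [516.  87.   3.] [578. 205. 129.] [666. 313. 175.]
latch_knob 0.66 [135.7, 194.7, 61.3, 39.4] [516.  82.  -3.] [569. 177. 144.] [659. 275. 153.]
latch_knob 0.51 [113.4, 195.5, 83.0, 43.7] [516.  87.   7.] [578. 205. 129.] [645. 313. 172.]
spill_tray 0.83 [274.8, 193.1, 60.1, 72.5] [ 250. -290.   -5.] [ 507. -186.    5.] [614. -81. 712.]
tin_yellow 0.93 [262.6, 149.1, 23.1, 30.3] [ 680. -180.   -1.] [ 706. -136.   58.] [ 750. -104.   69.]
tin_dark 0.55 [369.7, 180.1, 27.6, 27.7] [ 533. -470.   -4.] [ 562. -429.   56.] [ 614. -400.   64.]
latch_bar 0.8 [131.4, 200.0, 62.2, 30.9] [516.  93.   7.] [566. 177. 145.] [640. 247. 153.]
```

View pics/a.png

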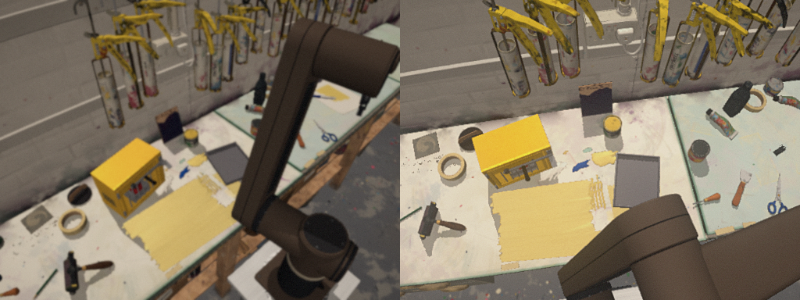

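The left picture shows the locker at about (128,185) and the tray at about (228,162). The right one shows the locker at (515,150) and the tray at (637,180). The latch faces the robot. Next I fit the roof and the tray.

```bash
cat > fit.py <<'E'
from h import *
for c in ['scene','top']:
    s=snap(c); P=cloud(s)
    for n,lo,hi,bx in [('roof',172,192,(480,900,0,420)),('tray',3,9,(390,630,-310,-70)),('trayall',3,28,(380,640,-310,-60))]:
        m=(P[:,2]>lo)&(P[:,2]<hi)&(P[:,0]>bx[0])&(P[:,0]<bx[1])&(P[:,1]>bx[2])&(P[:,1]<bx[3])
        Q=P[m][:,:2]
        if n!='roof':
            r=[x for x in arm.silhouettes(c,'spill_tray')][0]; K=cloud(s,r['mask']); K=K[(K[:,2]>lo)&(K[:,2]<hi)]; Q=K[:,:2]
        med=np.median(Q,0); Q=Q[np.linalg.norm(Q-med,axis=1)<150]
        print(c,n,len(Q),np.array(Q.mean(0)).round(1),cv2.minAreaRect(Q.astype(np.float32)))
    q=arm.silhouettes(c,'latch_knob')[0]; K=cloud(s,q['mask'])
    K=K[(K[:,2]>125)&(K[:,2]<160)]
    i=np.argsort(K[:,0])[:15]; print('knob near pts',K[i].round().tolist())
    for th in ['tin_yellow','tin_dark']:
        q=arm.silhouettes(c,th)[0]; K=cloud(s,q['mask']); K=K[(K[:,2]>54)]
        print(th,cv2.minEnclosingCircle(np.float32(K[:,:2])))
    b=q
s=snap('top'); print(s['mtx'].round().tolist())
im=s['img'][170:260,90:220]; cv2.imwrite('pics/b.png',cv2.resize(im[:,:,::-1],None,fx=6,fy=6,interpolation=cv2.INTER_CUBIC))
E
python3 fit.py
```

```text
scene roof 2842 [632.5 218.3] ((640.7156372070312, 210.39967346191406), (136.10995483398438, 234.82659912109375), 13.316580772399902)
scene tray 1444 [ 507.4 -187.7] ((504.3258972167969, -199.15225219726562), (179.1850128173828, 224.01446533203125), 75.4276123046875)
scene trayall 1943 [ 510.  -186.6] ((504.3258972167969, -199.15225219726562), (179.1850128173828, 224.01446533203125), 75.4276123046875)
knob near pts [[511.0, 172.0, 144.0], [513.0, 171.0, 146.0], [513.0, 177.0, 146.0], [514.0, 172.0, 137.0], [514.0, 168.0, 143.0], [514.0, 175.0, 139.0], [514.0, 168.0, 138.0], [514.0, 173.0, 147.0], [515.0, 167.0, 145.0], [516.0, 173.0, 141.0], [516.0, 176.0, 147.0], [516.0, 169.0, 146.0], [516.0, 169.0, 150.0], [516.0, 177.0, 139.0], [517.0, 171.0, 146.0]]
tin_yellow ((716.9927368164062, -139.34422302246094), 36.7432861328125)
tin_dark ((409.07220458984375, -216.4459228515625), 306.3022766113281)
top roof 4318 [637.1 211.6] ((640.439697265625, 212.41583251953125), (133.91726684570312, 231.81935119628906), 13.620673179626465)
top tray 2453 [ 504.6 -187.6] ((499.6607666015625, -187.69668579101562), (156.2549591064453, 196.44139099121094), 75.59800720214844)
top trayall 3014 [ 506.7 -187.7] ((500.5809631347656, -190.48651123046875), (161.39065551757812, 199.69688415527344), 75.68456268310547)
knob near pts [[517.0, 172.0, 145.0], [518.0, 175.0, 144.0], [518.0, 171.0, 141.0], [518.0, 169.0, 148.0], [519.0, 172.0, 147.0], [520.0, 175.0, 146.0], [520.0, 177.0, 147.0], [520.0, 169.0, 149.0], [521.0, 174.0, 148.0], [521.0, 176.0, 149.0], [522.0, 167.0, 143.0], [523.0, 172.0, 144.0], [524.0, 171.0, 148.0], [524.0, 169.0, 146.0], [525.0, 176.0, 147.0]]
tin_yellow ((716.9391479492188, -138.64572143554688), 35.73184585571289)
tin_dark ((568.376953125, -436.37847900390625), 36.47838592529297)
[[430.0, 0.0, 256.0], [0.0, 430.0, 194.0], [0.0, 0.0, 1.0]]
```

View pics/b.png

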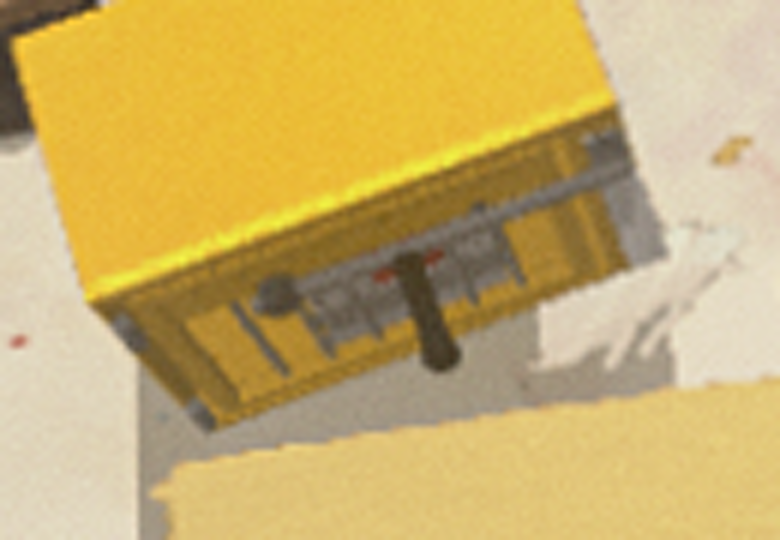

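The crop shows the latch bar running left to right, the knob post with its ball end at (440,355), and the catch at (640,230). The knob agrees with the roof fit: locker at (640.5,212) with yaw 13.5°, knob grip at about (541,178,140).

```bash
python3 - <<'E'
from h import *
s=arm.sense(); print(s['ee_rot'].round(3) if hasattr(s['ee_rot'],'round') else s['ee_rot'], s['tcp_pos'],s['gripper_width'],s['joints'])
E
```

```text
[[ 0.946  0.325  0.   ]
 [ 0.325 -0.946 -0.   ]
 [ 0.     0.    -1.   ]] [ 219.24551542 -638.39687144  231.33328247] 85.4588616919853 [-1.39003728e+00  2.86298507e-01  1.57668632e+00  2.02386353e-05
  1.27858761e+00 -1.50005401e-01]
```

Request:
servo_tool --increments '[[1, [2.5, 2, 0.5], [0, 0, 6.6]], [1, [5, 4, 1], [0, 0, 13.3]], [1, [7.5, 6, 1.5], [0, 0, 20]], [1, [10, 8, 2], [0, 0, 26.6]], [1, [12.5, 10, 2.5], [0, 0, 33.3]], [1, [15, 12, 3], [0, 0, 40]], [1, [17.5, 14, 3.5], [0, 0, 46.6]], [1, [20, 16, 4], [0, 0, 53.3]], [1, [22.5, 18, 4.5], [0, 0, 60]], [1, [25, 20, 5], [0, 0, 66.6]], [1, [27.5, 22, 5], [0, 0, 73.3]], [1, [30, 24, 5], [0, 0, 80]]]'

```text
time: 2.55
tcp_pos: [520.5, -397.4, 282.1]
ee_rot: [[-0.161, 0.987, 0.001], [0.987, 0.161, -0.001], [-0.001, 0.001, -1.0]]
contact_force: [0.5, -1.0, 0.1]
gripper_width: 85.3
grip_force: 0.0
```

Request:
servo_tool --increments '[[1, [0.7, 2.8, 0], [0, 0, 5]], [1, [1.4, 5.6, 0], [0, 0, 10]], [1, [2.1, 8.5, 0], [0, 0, 15]], [1, [2.8, 11.3, 0], [0, 0, 20]], [1, [3.5, 14.2, 0], [0, 0, 25]], [1, [4.2, 17, 0], [0, 0, 30]], [1, [4.8, 19.8, 0], [0, 0, 35]], [1, [5.4, 22.6, 0], [0, 0, 40]], [1, [6, 25.5, 0], [0, 0, 45]], [1, [6.7, 28.3, 0], [0, 0, 50]], [1, [7.4, 31.1, 0], [0, 0, 55]], [1, [8, 34, 0], [0, 0, 60]]]'

```text
time: 3.55
tcp_pos: [599.5, -57.1, 281.5]
ee_rot: [[-0.935, 0.355, 0.0], [0.355, 0.935, -0.0], [-0.001, -0.0, -1.0]]
contact_force: [0.7, 0.5, -0.6]
gripper_width: 85.2
grip_force: 0.0
```

Request:
servo_tool --increments '[[0, [-0.5, 2.4, 0], [0, 0, 3]], [0, [-1, 4.8, 0], [0, 0, 6]], [0, [-1.6, 7.2, 0], [0, 0, 10]], [0, [-2.2, 9.6, 0], [0, 0, 14]], [0, [-2.8, 12, 0], [0, 0, 17]], [0, [-3.4, 14.4, -0.5], [0, 0, 20]], [0, [-4, 16.8, -1], [0, 0, 24]], [0, [-4.6, 19.2, -2], [0, 0, 28]], [0, [-5.2, 21.6, -3], [0, 0, 31]], [0, [-5.9, 23.8, -4], [0, 0, 34.5]], [0, [-5.9, 23.8, -4], [0, 0, 34.5]], [0, [-5.9, 23.8, -4], [0, 0, 34.5]]]'

```text
time: 4.55
tcp_pos: [539.6, 180.4, 240.7]
ee_rot: [[-0.972, -0.234, -0.001], [-0.234, 0.972, -0.001], [0.001, -0.0, -1.0]]
contact_force: [0.3, -0.8, 0.5]
gripper_width: 42.6
grip_force: 0.0
```

```bash
python3 - <<'E'
from h import *
s=arm.sense(); print(s['ee_rot'],s['tcp_pos'],s['gripper_width'],s['joints'],s['time'])
w=snap('wrist')
for th in ['latch_knob','latch_bar']:
  for q in arm.silhouettes('wrist',th)[:1]:
    P=cloud(w,q['mask']);print(th,q['score'],q['box'],P.min(0).round(),P.max(0).round())
K=cloud(w); c=np.array([540.7,177.8]); y=np.radians(13.5); ex=np.array([np.cos(y),np.sin(y)]); ey=np.array([-ex[1],ex[0]])
L=(K[:,:2]-[640.5,212]); L=np.c_[L@ex,L@ey,K[:,2]]
m=(abs(L[:,0]+105)<25)&(abs(L[:,1]+10)<25)&(L[:,2]>125)&(L[:,2]<165); print('post local',m.sum(),np.percentile(L[m],[5,50,95],axis=0).round(1))
m=(L[:,2]>172)&(L[:,2]<192)&(abs(L[:,1])<100); print('roof front x',np.percentile(L[m][:,0],[0,1,3]) if m.sum() else 0)
im=w['img'][:,:,::-1].copy()
for p in proj(w,[[*(np.array([640.5,212])+ex*a+ey*-10),140] for a in (-65,-105,-125)]): cv2.circle(im,tuple(int(v) for v in p),3,(0,255,0),-1)
cv2.imwrite('pics/c.png',im)
E
```

```text
[[-9.72189080e-01 -2.34194171e-01 -1.21751239e-03]
 [-2.34193597e-01  9.72189798e-01 -5.96438733e-04]
 [ 1.32333560e-03 -2.94717618e-04 -9.99999081e-01]] [539.55682607 180.36150318 240.68162621] 42.61379427021656 [ 1.44482679e-01  4.69336066e-02  1.83120433e+00 -4.35147012e-04
  1.26474544e+00 -1.66257169e+00] 4.55
latch_knob 0.94 [139.9, 162.0, 188.3, 73.2] [513.  84.  -0.] [603. 248. 151.]
latch_bar 0.93 [135.1, 161.8, 196.1, 74.1] [513.  38.  -1.] [681. 299. 151.]
post local 818 [[-128.5  -18.1  143. ]
 [-107.5  -12.2  146. ]
 [ -83.1   -7.1  148.3]]
roof front x [-66.96047254 -66.11087741 -65.68364222]
```

View pics/c.png

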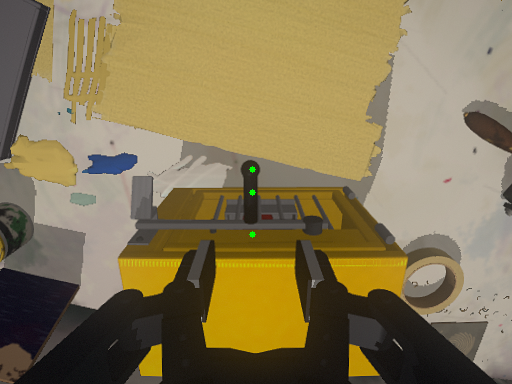

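The green dots fall on the post at (250,192), so the estimate holds within 2 mm. Descend and grip the post.

Request:
servo_tool --increments '[[0, [0.2, -0.4, -2], [0, 0, 0]], [0, [0.2, -0.4, -5], [0, 0, 0]], [0, [0.2, -0.4, -8], [0, 0, 0]], [0, [0.2, -0.4, -10], [0, 0, 0]], [0, [0.2, -0.4, -11.5], [0, 0, 0]], [0, [0.2, -0.4, -12], [0, 0, 0]], [-1, [0.2, -0.4, -12], [0, 0, 0]], [-1, [0.2, -0.4, -12], [0, 0, 0]], [-1, [0.2, -0.4, -12], [0, 0, 0]], [-1, [0.2, -0.4, -12], [0, 0, 0]], [-1, [0.2, -0.4, -12], [0, 0, 0]], [-1, [0.2, -0.4, -12], [0, 0, 0]]]' --force 40

```text
time: 5.7
tcp_pos: [543.1, 176.9, 123.0]
ee_rot: [[-0.973, -0.232, 0.003], [-0.232, 0.973, 0.003], [-0.003, 0.002, -1.0]]
contact_force: [-0.3, 5.3, -0.9]
gripper_width: 10.8
grip_force: 39.0
```

Request:
servo_tool --increments '[[-1, [0, 0, 0.4], [0, 0, 0]], [-1, [0, 0.1, 0.8], [0, 0, 0]], [-1, [0, 0.2, 1.2], [0, 0, 0]], [-1, [0, 0.2, 1.5], [0, 0, 0]], [-1, [0, 0.2, 1.5], [0, 0, 0]]]'

```text
time: 6.12
tcp_pos: [542.1, 178.2, 136.6]
ee_rot: [[-0.973, -0.233, 0.0], [-0.233, 0.973, 0.001], [-0.0, 0.001, -1.0]]
contact_force: [0.4, 5.5, -5.6]
gripper_width: 10.6
grip_force: 39.0
```

```bash
cat > arc.py <<'E'
import numpy as np
H=np.array([552.8,298.9]); y0=np.radians(13.5)
def knob(th,a=113.,n=40.):   # grip point at opening th, bar raised
    g=y0-th; ex=np.array([np.cos(g),np.sin(g)]); ey=np.array([-ex[1],ex[0]])
    return H-ex*n-ey*a
if __name__=='__main__':
    p0=knob(0)
    for d in range(0,106,4): print(d,((knob(np.radians(d))-p0)/10).round(2).tolist(), knob(np.radians(d)).round(0))
E
python3 arc.py; python3 -c "
from h import *
s=snap('wrist');s=arm.sense();print(s['joints'])"
```

```text
0 [0.0, 0.0] [540. 180.]
4 [-0.83, 0.12] [532. 181.]
8 [-1.65, 0.29] [524. 183.]
12 [-2.45, 0.52] [516. 185.]
16 [-3.24, 0.81] [508. 188.]
20 [-4.0, 1.15] [500. 191.]
24 [-4.74, 1.54] [493. 195.]
28 [-5.45, 1.98] [486. 200.]
32 [-6.13, 2.47] [479. 204.]
36 [-6.77, 3.01] [473. 210.]
40 [-7.37, 3.59] [467. 216.]
44 [-7.93, 4.22] [461. 222.]
48 [-8.45, 4.87] [456. 228.]
52 [-8.91, 5.57] [451. 235.]
56 [-9.33, 6.29] [447. 243.]
60 [-9.7, 7.04] [443. 250.]
64 [-10.01, 7.82] [440. 258.]
68 [-10.27, 8.62] [438. 266.]
72 [-10.47, 9.43] [436. 274.]
76 [-10.62, 10.25] [434. 282.]
80 [-10.71, 11.08] [433. 291.]
84 [-10.74, 11.92] [433. 299.]
88 [-10.71, 12.76] [433. 307.]
92 [-10.62, 13.59] [434. 316.]
96 [-10.47, 14.41] [436. 324.]
100 [-10.27, 15.22] [438. 332.]
104 [-10.01, 16.02] [440. 340.]
[ 1.39284223e-01  1.55868419e-01  1.91419763e+00  1.34891849e-03
  1.07122305e+00 -1.66690501e+00]
```

Request:
servo_tool --increments '[[-1, [-0.8, 0.1, 0], [0, 0, -4]], [-1, [-1.6, 0.3, 0], [0, 0, -8]], [-1, [-2.5, 0.5, 0], [0, 0, -12]], [-1, [-3.2, 0.8, 0], [0, 0, -16]], [-1, [-4, 1.1, 0], [0, 0, -20]], [-1, [-4.7, 1.5, 0], [0, 0, -24]], [-1, [-5.4, 2, 0], [0, 0, -28]], [-1, [-6.1, 2.5, 0], [0, 0, -32]], [-1, [-6.8, 3, 0], [0, 0, -36]], [-1, [-7.4, 3.6, 0], [0, 0, -40]], [-1, [-7.9, 4.2, 0], [0, 0, -44]], [-1, [-8.4, 4.9, 0], [0, 0, -48]]]'

```text
time: 7.17
tcp_pos: [457.0, 225.2, 136.1]
ee_rot: [[-0.822, 0.569, -0.003], [0.569, 0.822, -0.004], [0.0, -0.005, -1.0]]
contact_force: [-2.4, -2.0, -1.8]
gripper_width: 10.8
grip_force: 39.5
```

Request:
servo_tool --increments '[[-1, [-0.5, 0.7, 0], [0, 0, -4]], [-1, [-0.9, 1.4, 0], [0, 0, -8]], [-1, [-1.2, 2.2, 0], [0, 0, -12]], [-1, [-1.6, 3, 0], [0, 0, -16]], [-1, [-1.8, 3.7, 0], [0, 0, -20]], [-1, [-2, 4.6, 0], [0, 0, -24]], [-1, [-2.2, 5.4, 0], [0, 0, -28]], [-1, [-2.3, 6.2, 0], [0, 0, -32]], [-1, [-2.3, 7, 0], [0, 0, -36]], [-1, [-2.3, 7.9, 0], [0, 0, -40]], [-1, [-2.2, 8.7, 0], [0, 0, -44]], [-1, [-2, 9.5, 0], [0, 0, -48]]]'

```text
time: 8.17
tcp_pos: [434.9, 321.0, 135.6]
ee_rot: [[-0.126, 0.992, -0.01], [0.992, 0.126, -0.003], [-0.002, -0.01, -1.0]]
contact_force: [-9.8, 0.4, -0.2]
gripper_width: 10.5
grip_force: 39.8
```

```bash
python3 - <<'E'
from h import *
s=arm.sense(); print(s['tcp_pos'],s['joints'],s['contact_force'])
for c in ['scene','top']:
    s=snap(c,'d_'+c)
    for th in ['can_center','gate','rack']:
        for q in arm.silhouettes(c,th)[:1]:
            P=cloud(s,q['mask']); print(c,th,q['score'],q['box'],np.percentile(P,[2,50,98],axis=0).round().tolist())
            if th=='can_center':
                for lo,hi in [(60,125),(128,150),(152,170)]:
                    K=P[(P[:,2]>lo)&(P[:,2]<hi)]
                    if len(K)>5: print(lo,len(K),np.percentile(K,[3,50,97],axis=0).round().tolist(), cv2.minAreaRect(np.float32(K[:,:2])))
im=np.hstack([cv2.imread('pics/d_scene.png')[140:320,80:280],cv2.imread('pics/d_top.png')[140:320,80:280]])
cv2.imwrite('pics/d.png',cv2.resize(im,None,fx=2,fy=2,interpolation=cv2.INTER_CUBIC))
E
```

```text
[434.85006782 320.98014832 135.55577524] [4.47437155e-01 9.76658311e-02 1.98085733e+00 1.56037010e-03
 1.07327814e+00 3.20482293e-01] [-9.7926715   0.44068807 -0.19574555]
scene can_center 0.9 [184.6, 250.1, 28.8, 44.2] [[428.0, 193.0, 21.0], [434.0, 226.0, 125.0], [467.0, 257.0, 163.0]]
60 289 [[428.0, 195.0, 64.0], [432.0, 227.0, 100.0], [448.0, 257.0, 123.0]] ((436.4124450683594, 228.16400146484375), (68.7767562866211, 27.506467819213867), 73.51911163330078)
128 305 [[430.0, 194.0, 129.0], [439.0, 232.0, 143.0], [465.0, 256.0, 149.0]] ((449.3936767578125, 224.5430145263672), (39.26677703857422, 66.02197265625), 4.365767478942871)
152 89 [[396.0, 213.0, 153.0], [447.0, 226.0, 162.0], [461.0, 270.0, 164.0]] ((418.4969482421875, 246.1590118408203), (25.371686935424805, 105.78681182861328), 55.35036087036133)
scene gate 0.76 [154.5, 257.3, 67.9, 58.6] [[353.0, 182.0, 1.0], [415.0, 276.0, 58.0], [492.0, 343.0, 175.0]]
scene rack 0.87 [153.2, 260.3, 65.8, 56.3] [[352.0, 182.0, 15.0], [414.0, 275.0, 59.0], [490.0, 340.0, 174.0]]
top can_center 0.68 [131.4, 249.9, 35.0, 27.8] [[431.0, 194.0, 25.0], [441.0, 219.0, 139.0], [471.0, 255.0, 164.0]]
60 220 [[431.0, 194.0, 63.0], [434.0, 215.0, 95.0], [460.0, 248.0, 123.0]] ((438.9184875488281, 217.88394165039062), (22.58763885498047, 64.91913604736328), 27.71147918701172)
128 321 [[433.0, 194.0, 130.0], [446.0, 219.0, 144.0], [472.0, 256.0, 148.0]] ((453.5460510253906, 226.1536407470703), (40.7717399597168, 65.91402435302734), 7.695321559906006)
152 111 [[441.0, 213.0, 152.0], [452.0, 224.0, 163.0], [465.0, 236.0, 166.0]] ((453.21966552734375, 224.14926147460938), (25.872358322143555, 25.557641983032227), 31.604360580444336)
top gate 0.66 [110.9, 220.6, 63.5, 84.3] [[367.0, 185.0, 1.0], [440.0, 277.0, 73.0], [548.0, 314.0, 168.0]]
top rack 0.85 [111.1, 224.3, 61.3, 82.9] [[367.0, 188.0, -1.0], [437.0, 278.0, 58.0], [547.0, 332.0, 168.0]]
```

View pics/d.png

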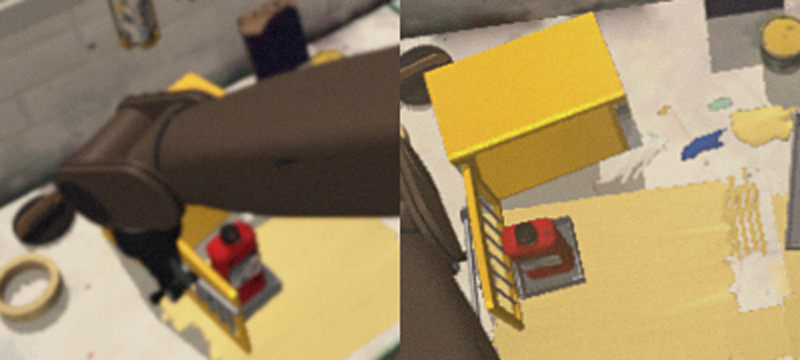

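The pictures show the gate fully out, with the can at about (235,245) and (530,245) standing upright on the rack next to it. Lower the bar, release it, rise and move over the can.

Request:
servo_tool --increments '[[-1, [0, 0, -0.5], [0, 0, 0]], [-1, [0, 0, -1], [0, 0, 0]], [-1, [0, 0, -1.4], [0, 0, 0]], [0, [0, 0, -1.4], [0, 0, 0]], [0, [0, 0, -1.4], [0, 0, 0]], [0, [0, 0, -1.4], [0, 0, 0]], [0, [0, 0, 1], [0, 0, 0]], [0, [0, 0, 4], [0, 0, 0]], [0, [0, 0, 8], [0, 0, 0]], [0.6, [0, 0, 11], [0, 0, 0]], [0.6, [0, 0, 12], [0, 0, 0]], [0.6, [0, 0, 12], [0, 0, 0]]]'

```text
time: 9.57
tcp_pos: [440.7, 322.2, 261.3]
ee_rot: [[-0.129, 0.992, 0.009], [0.992, 0.129, 0.003], [0.002, 0.009, -1.0]]
contact_force: [0.7, 0.8, -0.0]
gripper_width: 68.2
grip_force: 0.0
```

Request:
servo_tool --increments '[[0.6, [0.2, -2, 0], [0, 0, 0]], [0.6, [0.6, -4, 0], [0, 0, 0]], [0.6, [1.2, -7, 0], [0, 0, 0]], [0.6, [1.7, -9.6, 0], [0, 0, 0]], [0.6, [1.7, -9.6, 0], [0, 0, 0]], [0.6, [1.7, -9.6, 0], [0, 0, 0]]]'

```text
time: 10.07
tcp_pos: [454.8, 224.2, 254.1]
ee_rot: [[-0.127, 0.992, -0.003], [0.992, 0.127, -0.001], [-0.001, -0.003, -1.0]]
contact_force: [-0.8, 0.0, -0.3]
gripper_width: 68.2
grip_force: 0.0
```

```bash
python3 - <<'E'
from h import *
s=arm.sense(); print(s['tcp_pos'],s['gripper_width'])
w=snap('wrist','e'); K=cloud(w); q=arm.silhouettes('wrist','can_center')[0]; P=cloud(w,q['mask']); print(q['score'])
for lo,hi in [(128,149),(153,170)]:
    A=P[(P[:,2]>lo)&(P[:,2]<hi)]; print(len(A),cv2.minAreaRect(np.float32(A[:,:2])),A[:,2].max())
m=(K[:,2]>158)&(K[:,2]<170)&(K[:,1]>255)&(K[:,1]<330); A=K[m]; print('gate top',len(A),cv2.minAreaRect(np.float32(A[:,:2])), cv2.fitLine(np.float32(A[:,:2]),2,0,.01,.01).ravel())
E
```

```text
[454.7967622  224.18572349 254.05104642] 68.19850471381775
0.69
2138 ((451.661376953125, 223.62106323242188), (39.70255661010742, 66.76576232910156), 5.163060188293457) 148.98168007127637
771 ((451.4933166503906, 224.23504638671875), (24.89397621154785, 24.796110153198242), 51.93195343017578) 165.25182456815972
gate top 3667 ((506.1617126464844, 289.0181579589844), (281.97869873046875, 26.36101531982422), 11.04813289642334) [9.8674279e-01 1.6229202e-01 4.6789514e+02 2.8368726e+02]
```

View pics/e.png

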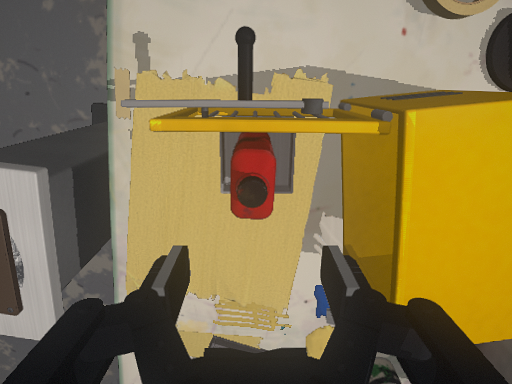

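The can is gripped squarely from here: the cap is at (252,190), and the rods and rack are clear of the fingers. Descend with 3 mm correction and grip.

Request:
servo_tool --increments '[[0.6, [-0.3, 0, -3], [0, 0, 0]], [0.6, [-0.3, 0, -6], [0, 0, 0]], [0.6, [-0.3, 0, -9], [0, 0, 0]], [0.6, [-0.3, 0, -12], [0, 0, 0]], [0.6, [-0.3, 0, -14], [0, 0, 0]], [0.6, [-0.3, 0, -15.5], [0, 0, 0]], [-0.2, [-0.3, 0, -15.5], [0, 0, 0]], [-0.2, [-0.3, 0, -15.5], [0, 0, 0]], [-0.2, [-0.3, 0, -15.5], [0, 0, 0]], [-0.2, [-0.3, 0, -15.5], [0, 0, 0]], [-0.2, [-0.3, 0, -15.5], [0, 0, 0]]]' --force 50

```text
time: 11.08
tcp_pos: [452.3, 225.8, 101.8]
ee_rot: [[-0.13, 0.992, 0.001], [0.992, 0.13, 0.0], [0.0, 0.001, -1.0]]
contact_force: [-0.3, 0.6, -4.8]
gripper_width: 39.6
grip_force: 50.0
```

Request:
servo_tool --increments '[[-0.2, [0, 0, 1], [0, 0, 0]], [-0.2, [0, 0, 3], [0, 0, 0]], [-0.2, [0, 0, 5], [0, 0, 0]], [-0.2, [0, 0, 7], [0, 0, 0]], [-0.2, [0.2, -1.5, 8], [0, 0, 0]], [-0.2, [0.4, -4, 8], [0, 0, 0]], [-0.2, [0.8, -7, 8], [0, 0, -2]], [-0.2, [1.2, -10, 8], [0, 0, -5]], [-0.2, [1.6, -13, 8], [0, 0, -8]], [-0.2, [2, -16, 8], [0, 0, -11]], [-0.2, [2.4, -19, 8], [0, 0, -14]], [-0.2, [2.8, -22, 8], [0, 0, -17]]]'

```text
time: 12.08
tcp_pos: [480.2, 4.2, 182.4]
ee_rot: [[0.168, 0.986, 0.001], [0.986, -0.168, -0.0], [0.0, 0.001, -1.0]]
contact_force: [1.2, 0.6, -4.1]
gripper_width: 39.8
grip_force: 50.5
```

Request:
servo_tool --increments '[[-0.2, [0.4, -3, 0], [0, 0, -2]], [-0.2, [0.8, -6, 0], [0, 0, -4]], [-0.2, [1.2, -9, 0], [0, 0, -5]], [-0.2, [1.5, -12, 0], [0, 0, -5]], [-0.2, [1.8, -14.5, 0], [0, 0, -5]], [-0.2, [2, -16.5, 0], [0, 0, -5]], [-0.2, [2.1, -18.2, 0], [0, 0, -5]], [-0.2, [2.1, -19.2, 0], [0, 0, -5]], [-0.2, [2.1, -19.4, 0], [0, 0, -5]], [-0.2, [2.1, -19.4, 0], [0, 0, -5]], [-0.2, [2.1, -19.4, 0], [0, 0, -5]]]'

```text
time: 13.0
tcp_pos: [501.1, -187.5, 181.4]
ee_rot: [[0.251, 0.968, -0.0], [0.968, -0.251, 0.001], [0.001, -0.0, -1.0]]
contact_force: [-0.3, 0.6, -3.6]
gripper_width: 40.1
grip_force: 50.6
```

```bash
python3 - <<'E'
from h import *
s=arm.sense(); print(s['tcp_pos'],s['gripper_width'],s['contact_force'])
for c in ['top','wrist']:
    t=snap(c,'f'+c); P=cloud(t,arm.silhouettes(c,'spill_tray')[0]['mask']); P=P[(P[:,2]>2)&(P[:,2]<28)]; print('tray',cv2.minAreaRect(np.float32(P[:,:2])))
    q=arm.silhouettes(c,'can_center')
    if q: P=cloud(t,q[0]['mask']); print('can',np.percentile(P,[1,50,99],axis=0).round(1).tolist())
E
```

```text
[ 501.06172724 -187.53617501  181.38530885] 40.0652505832072 [-0.28694179  0.56314471 -3.64875976]
tray ((435.3725891113281, -250.93765258789062), (22.24593162536621, 108.68783569335938), 65.37332916259766)
tray ((500.5000305175781, -193.3232421875), (160.4849090576172, 200.7034149169922), 75.87796020507812)
can [[480.4, -205.6, 105.0], [506.1, -169.5, 224.3], [525.2, -155.7, 243.9]]
```

View pics/fwrist.png

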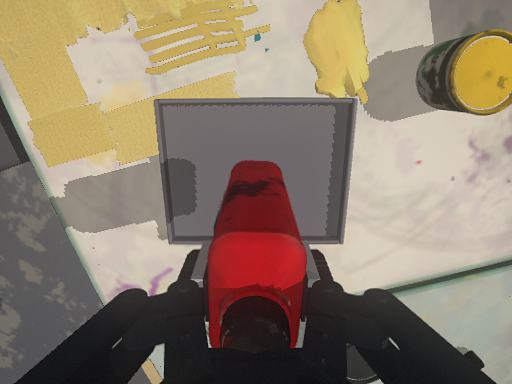

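The can hangs upright, its foot at (255,165) over the tray spanning (155–355, 98–243). Lower it.

Request:
servo_tool --increments '[[-0.2, [0, -0.3, -2.5], [0, 0, 0]], [-0.2, [0, -0.3, -5], [0, 0, 0]], [-0.2, [0, -0.3, -7], [0, 0, 0]], [-0.2, [0, -0.3, -8.2], [0, 0, 0]], [-0.2, [0, -0.3, -8.7], [0, 0, 0]], [-0.2, [0, -0.3, -9], [0, 0, 0]], [-0.2, [0, -0.3, -9.1], [0, 0, 0]], [-0.2, [0, -0.3, -9.1], [0, 0, 0]]]'

```text
time: 13.97
tcp_pos: [502.1, -191.8, 91.5]
ee_rot: [[0.251, 0.968, 0.002], [0.968, -0.251, -0.001], [-0.001, 0.002, -1.0]]
contact_force: [-0.1, 0.4, -3.1]
gripper_width: 39.9
grip_force: 50.5
```

Request:
servo_tool --increments '[[-0.2, [0, 0, -0.1], [0, 0, 0]], [-0.2, [0, 0, -0.2], [0, 0, 0]], [-0.2, [0, 0, -0.3], [0, 0, 0]], [-0.2, [0, 0, -0.3], [0, 0, 0]]]'

```text
time: 14.3
tcp_pos: [501.9, -191.7, 88.3]
ee_rot: [[0.251, 0.968, 0.001], [0.968, -0.251, -0.001], [-0.0, 0.002, -1.0]]
contact_force: [-0.3, -0.3, -0.8]
gripper_width: 39.7
grip_force: 51.0
```

Request:
servo_tool --increments '[[0.2, [0, 0, -0.1], [0, 0, 0]], [0.5, [0, 0, -0.1], [0, 0, 0]], [0.6, [0, 0, -0.1], [0, 0, 0]], [0.6, [0, 0, -0.1], [0, 0, 0]], [0.6, [0, 0, 1], [0, 0, 0]], [0.6, [0, 0, 3], [0, 0, 0]], [0.6, [0, 0, 6], [0, 0, 0]], [0.6, [0, 0, 10], [0, 0, 0]], [0.6, [0, 0, 14], [0, 0, 0]], [0.6, [0, 0, 17], [0, 0, 0]], [0.6, [0, 0, 17], [0, 0, 0]]]'

```text
time: 15.22
tcp_pos: [504.6, -193.3, 267.5]
ee_rot: [[0.251, 0.968, 0.014], [0.968, -0.251, -0.009], [-0.005, 0.016, -1.0]]
contact_force: [0.5, 0.3, 1.0]
gripper_width: 68.3
grip_force: 0.0
```

```bash
python3 - <<'E'
from h import *
s=arm.sense(); print(s['tcp_pos'],s['gripper_width'],s['joints'])
w=snap('wrist','g'); q=arm.silhouettes('wrist','can_center')[0]; P=cloud(w,q['mask']); print(q['score'],P[:,2].max())
for lo,hi in [(110,136),(138,160)]:
    A=P[(P[:,2]>lo)&(P[:,2]<hi)]; print(len(A),cv2.minAreaRect(np.float32(A[:,:2])))
t=snap('top','gtop'); K=cloud(t)
for th in ['gate','latch_knob']:
  for q in arm.silhouettes('top',th)[:1]:
    P=cloud(t,q['mask']); print(th,q['score'],q['box']); 
    if th=='gate': A=P[(P[:,2]>155)&(P[:,2]<172)&(P[:,1]<320)]
    else: A=P[(P[:,2]>130)&(P[:,2]<152)]
    print(len(A),cv2.minAreaRect(np.float32(A[:,:2])),np.percentile(A,[2,50,98],axis=0).round().tolist())
A=A[A[:,1]>315]; print('post',len(A),np.median(A,0),A.max(0),cv2.fitLine(np.float32(A[:,:2]),2,0,.01,.01).ravel())
from arc import knob; print([(d,knob(np.radians(d),115).round(1)) for d in (92,94,96,98)])
E
```

```text
[ 504.64074779 -193.34138363  267.54927391] 68.25539030588035 [-5.53693682e-01 -4.85396333e-02  1.87728605e+00  1.11987250e-05
  1.29640965e+00 -3.00024509e-01]
0.65 152.1138398813728
1851 ((501.36322021484375, -194.45069885253906), (66.5572509765625, 39.96099853515625), 74.06253814697266)
676 ((501.29437255859375, -192.9673309326172), (25.531494140625, 25.920223236083984), 33.442474365234375)
gate 0.16 [94.2, 222.6, 78.5, 90.6]
373 ((458.05853271484375, 281.6847229003906), (184.92379760742188, 11.160713195800781), 6.242576599121094) [[368.0, 268.0, 157.0], [451.0, 280.0, 165.0], [545.0, 293.0, 169.0]]
latch_knob 0.7 [96.2, 244.0, 23.3, 55.9]
297 ((427.8150939941406, 319.5356750488281), (142.3833770751953, 59.81452178955078), 4.522708415985107) [[367.0, 287.0, 138.0], [433.0, 298.0, 146.0], [496.0, 347.0, 150.0]]
post 80 [431.62578972 333.12408913 145.4545108 ] [441.65162878 349.80356904 151.38132927] [ 1.3997331e-01 -9.9015528e-01  4.3177664e+02  3.3320721e+02]
[(92, array([432.1, 315.2])), (94, array([432.8, 319.4])), (96, array([433.6, 323.5])), (98, array([434.5, 327.7]))]
```

The can stands upright in the tray at (501,-194). The gate is still at about 96°, with the knob at about (433.5,322). Return to it.

Request:
servo_tool --increments '[[0, [-0.4, 3, 0], [0, 0, 2]], [0, [-0.8, 6, 0], [0, 0, 4]], [0, [-1.2, 9.5, 0], [0, 0, 6]], [0, [-1.7, 13, 0], [0, 0, 8]], [0, [-2.2, 16.5, 0], [0, 0, 10]], [0, [-2.7, 20, 0], [0, 0, 12]], [0, [-3.2, 23.5, 0], [0, 0, 14]], [0, [-3.7, 27, 0], [0, 0, 16]], [0, [-4.2, 30.5, 0], [0, 0, 18]], [0, [-4.7, 34, 0], [0, 0, 20]], [0, [-5.2, 37.5, 0], [0, 0, 21]], [0, [-5.7, 41, 0], [0, 0, 22]]]'

```text
time: 16.47
tcp_pos: [442.7, 220.1, 255.3]
ee_rot: [[-0.131, 0.991, -0.004], [0.991, 0.131, -0.001], [-0.001, -0.004, -1.0]]
contact_force: [0.4, 0.4, -0.3]
gripper_width: 42.6
grip_force: 0.0
```

Request:
servo_tool --increments '[[0, [-0.3, 3, 0], [0, 0, 0]], [0, [-0.6, 6, 0], [0, 0, 0]], [0, [-0.9, 8.5, 0], [0, 0, 0]], [0, [-1.1, 10.4, 0], [0, 0, 0]], [0, [-1.2, 10.8, 0], [0, 0, 0]], [0, [-1.2, 10.8, 0], [0, 0, 0]], [0, [-1.2, 10.8, 0], [0, 0, 0]]]'

```text
time: 17.05
tcp_pos: [431.8, 325.9, 255.9]
ee_rot: [[-0.13, 0.992, -0.002], [0.992, 0.13, -0.002], [-0.001, -0.003, -1.0]]
contact_force: [0.6, -0.6, 0.5]
gripper_width: 42.3
grip_force: 0.0
```

```bash
python3 - <<'E'
from h import *
s=arm.sense(); print(s['tcp_pos'],s['ee_rot'],s['gripper_width'],s['joints'])
w=snap('wrist','k'); K=cloud(w)
m=(K[:,2]>135)&(K[:,2]<152)&(K[:,1]>306)&(K[:,1]<352)&(abs(K[:,0]-433)<25); A=K[m]
print(len(A),np.percentile(A,[2,50,98],axis=0).round(1).tolist(),cv2.fitLine(np.float32(A[:,:2]),2,0,.01,.01).ravel())
E
```

```text
[431.76535138 325.93624989 255.87987986] [[-0.13002347  0.99150807 -0.00237784]
 [ 0.99150982  0.13001938 -0.0018013 ]
 [-0.00147684 -0.00259187 -0.99999555]] 42.32270412909292 [ 4.59274429e-01 -2.77472706e-02  1.87843222e+00 -5.82757521e-04
  1.29383770e+00  3.29043716e-01]
700 [[424.6, 307.0, 141.3], [432.4, 330.3, 146.0], [439.4, 349.7, 149.0]] [ 1.1619862e-01 -9.9322599e-01  4.3241779e+02  3.2983243e+02]
```

View pics/k.png

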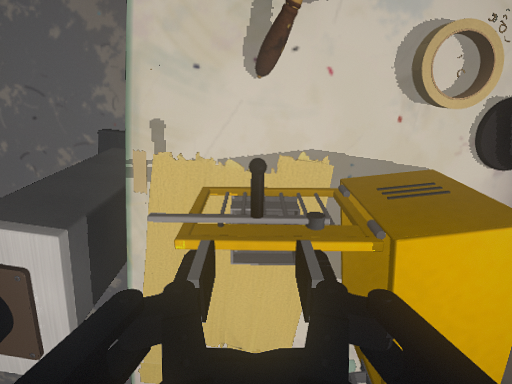

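The post is at (257,190), with its ball end at (257,163), centred between the fingers. Descend and grip.

Request:
servo_tool --increments '[[0, [0.1, 0, -3], [0, 0, 0]], [0, [0.1, 0, -6], [0, 0, 0]], [0, [0.1, 0, -9], [0, 0, 0]], [0, [0.1, 0, -11.5], [0, 0, 0]], [0, [0.1, 0, -13], [0, 0, 0]], [0, [0.1, 0, -13.4], [0, 0, 0]], [-1, [0.1, 0, -13.4], [0, 0, 0]], [-1, [0.1, 0, -13.4], [0, 0, 0]], [-1, [0.1, 0, -13.4], [0, 0, 0]], [-1, [0.1, 0, -13.4], [0, 0, 0]], [-1, [0.1, 0, -13.4], [0, 0, 0]], [-1, [0.1, 0, -13.4], [0, 0, 0]]]' --force 40

```text
time: 18.1
tcp_pos: [433.5, 326.9, 124.9]
ee_rot: [[-0.129, 0.992, 0.001], [0.992, 0.129, 0.001], [0.0, 0.001, -1.0]]
contact_force: [-4.3, -1.3, 6.5]
gripper_width: 10.4
grip_force: 39.6
```

Request:
servo_tool --increments '[[-1, [0, 0, 0.4], [0, 0, 0]], [-1, [0.1, 0, 0.8], [0, 0, 0]], [-1, [0.1, 0, 1.2], [0, 0, 0]], [-1, [0.2, 0, 1.5], [0, 0, 0]], [-1, [0.2, 0, 1.5], [0, 0, 0]]]'

```text
time: 18.52
tcp_pos: [434.7, 326.5, 138.3]
ee_rot: [[-0.129, 0.992, -0.002], [0.992, 0.129, -0.0], [-0.0, -0.002, -1.0]]
contact_force: [-3.4, -0.9, -3.5]
gripper_width: 10.5
grip_force: 39.1
```

```bash
python3 - <<'E'
from arc import *
# gripping point as it is now -> a,n constant
p=np.array([434.,326.]); th=np.radians(96.)
g=y0-th; ex=np.array([np.cos(g),np.sin(g)]); ey=np.array([-ex[1],ex[0]]); n=-(p-H)@ex; a=-(p-H)@ey; print(n,a)
for b in (96,48):
    p0=knob(np.radians(b),a,n)
    for i in range(1,13):
        d=b-4*i; print(d,((knob(np.radians(d),a,n)-p0)/10).round(2).tolist(),knob(np.radians(d),a,n).round(1))
E
```

```text
42.37466737897239 114.24638972204522
92 [-0.16, -0.84] [432.4 317.6]
88 [-0.26, -1.68] [431.4 309.2]
84 [-0.3, -2.53] [431.  300.7]
80 [-0.29, -3.38] [431.1 292.2]
76 [-0.21, -4.23] [431.9 283.7]
72 [-0.08, -5.07] [433.2 275.3]
68 [0.12, -5.89] [435.2 267.1]
64 [0.37, -6.71] [437.7 258.9]
60 [0.68, -7.5] [440.8 251. ]
56 [1.04, -8.27] [444.4 243.3]
52 [1.45, -9.01] [448.5 235.9]
48 [1.92, -9.73] [453.2 228.7]
44 [0.51, -0.68] [458.3 222. ]
40 [1.07, -1.32] [463.9 215.6]
36 [1.68, -1.92] [469.9 209.6]
32 [2.32, -2.47] [476.4 204. ]
28 [3.0, -2.98] [483.2 198.9]
24 [3.71, -3.45] [490.3 194.3]
20 [4.46, -3.86] [497.8 190.2]
16 [5.23, -4.21] [505.5 186.6]
12 [6.03, -4.52] [513.4 183.6]
8 [6.84, -4.76] [521.6 181.1]
4 [7.67, -4.95] [529.9 179.2]
0 [8.51, -5.08] [538.3 177.9]
```

Request:
servo_tool --increments '[[-1, [-0.2, -0.8, 0], [0, 0, 4]], [-1, [-0.3, -1.7, 0], [0, 0, 8]], [-1, [-0.3, -2.5, 0], [0, 0, 12]], [-1, [-0.3, -3.4, 0], [0, 0, 16]], [-1, [-0.2, -4.2, 0], [0, 0, 20]], [-1, [-0.1, -5.1, 0], [0, 0, 24]], [-1, [0.1, -5.9, 0], [0, 0, 28]], [-1, [0.4, -6.7, 0], [0, 0, 32]], [-1, [0.7, -7.5, 0], [0, 0, 36]], [-1, [1, -8.3, 0], [0, 0, 40]], [-1, [1.5, -9, 0], [0, 0, 44]], [-1, [1.9, -9.7, 0], [0, 0, 48]]]'

```text
time: 19.52
tcp_pos: [452.7, 228.3, 137.6]
ee_rot: [[-0.826, 0.563, -0.005], [0.563, 0.826, -0.003], [0.002, -0.005, -1.0]]
contact_force: [-3.8, -2.7, -3.1]
gripper_width: 10.5
grip_force: 39.1
```

Request:
servo_tool --increments '[[-1, [0.5, -0.7, 0], [0, 0, 4]], [-1, [1.1, -1.3, 0], [0, 0, 8]], [-1, [1.7, -1.9, 0], [0, 0, 12]], [-1, [2.3, -2.5, 0], [0, 0, 16]], [-1, [3, -3, 0], [0, 0, 20]], [-1, [3.7, -3.4, 0], [0, 0, 24]], [-1, [4.5, -3.9, 0], [0, 0, 28]], [-1, [5.2, -4.2, 0], [0, 0, 32]], [-1, [6, -4.5, 0], [0, 0, 36]], [-1, [6.4, -4.6, 0], [0, 0, 38]], [-1, [6.8, -4.8, 0], [0, 0, 40]], [-1, [6.8, -4.8, 0], [0, 0, 40]]]'

```text
time: 20.52
tcp_pos: [522.6, 180.0, 137.9]
ee_rot: [[-0.995, -0.097, -0.001], [-0.097, 0.995, -0.004], [0.001, -0.004, -1.0]]
contact_force: [-1.8, -5.6, -2.8]
gripper_width: 10.1
grip_force: 39.3
```

Now the last 8°, pushing gently to shut.

Request:
servo_tool --increments '[[-1, [0.4, -0.1, 0], [0, 0, 2]], [-1, [0.8, -0.2, 0], [0, 0, 4]], [-1, [1.2, -0.3, 0], [0, 0, 6]], [-1, [1.7, -0.3, 0], [0, 0, 8]], [-1, [2, -0.2, 0], [0, 0, 8]], [-1, [2, -0.2, 0], [0, 0, 8]]]'

```text
time: 21.02
tcp_pos: [538.3, 176.9, 136.5]
ee_rot: [[-0.972, -0.234, -0.013], [-0.234, 0.972, -0.008], [0.014, -0.005, -1.0]]
contact_force: [-10.8, -10.3, -0.1]
gripper_width: 10.4
grip_force: 39.6
```

Request:
servo_tool --increments '[[-1, [0, 0, -0.4], [0, 0, 0]], [-1, [0, 0, -0.8], [0, 0, 0]], [-1, [0, 0, -1.2], [0, 0, 0]], [-1, [0, 0, -1.5], [0, 0, 0]], [-1, [0, 0, -1.5], [0, 0, 0]]]'

```text
time: 21.43
tcp_pos: [538.8, 176.0, 124.9]
ee_rot: [[-0.972, -0.234, -0.012], [-0.234, 0.972, -0.009], [0.014, -0.006, -1.0]]
contact_force: [-16.1, -15.2, 12.7]
gripper_width: 10.4
grip_force: 41.7
```

Request:
servo_tool --increments '[[0, [-0.2, 0.1, 0.2], [0, 0, 0]], [0, [-0.2, 0.1, 0.2], [0, 0, 0]], [0, [-0.2, 0.1, 0.2], [0, 0, 0]], [0, [-0.2, 0.1, 0.2], [0, 0, 0]], [0, [-0.2, 0.1, 2], [0, 0, 0]], [0, [-0.2, 0.1, 5], [0, 0, 0]], [0, [-0.2, 0.1, 8], [0, 0, 0]], [0, [-0.4, 0, 11], [0, 0, 0]], [0, [-1, -1, 13], [0, 0, 0]], [0, [-1, -3, 13], [0, 0, 0]], [0, [-1, -5, 13], [0, 0, 0]], [0, [-1, -5, 13], [0, 0, 0]]]'

```text
time: 22.43
tcp_pos: [533.1, 127.8, 254.4]
ee_rot: [[-0.973, -0.231, 0.003], [-0.231, 0.973, -0.001], [-0.003, -0.001, -1.0]]
contact_force: [-0.2, 0.3, 0.2]
gripper_width: 42.8
grip_force: 0.0
```

```bash
python3 - <<'E'
from h import *
s=arm.sense(); print(s['tcp_pos'],s['time'])
y=np.radians(13.5); ex=np.array([np.cos(y),np.sin(y)]); ey=np.array([-ex[1],ex[0]])
w=snap('wrist'); K=cloud(w); L=K[:,:2]-[640.5,212]; L=np.c_[L@ex,L@ey,K[:,2]]
m=(abs(L[:,0]+105)<25)&(abs(L[:,1]+10)<25)&(L[:,2]>125)&(L[:,2]<170); print('post local',m.sum(),np.percentile(L[m],[5,50,95],axis=0).round(1))
q=arm.silhouettes('wrist','latch_bar')[0]; print(q['score'])
for lo,hi in ((-75,-50),(-105,-88)):
    m=(L[:,1]>lo)&(L[:,1]<hi)&(L[:,2]>120)&(L[:,2]<170)&(L[:,0]>-130)&(L[:,0]<-66); print(lo,np.percentile(L[m],[2,50,98],axis=0).round(1).tolist())
a=cv2.resize(w['img'][100:300,80:380],(600,400))
t=snap('top'); b=cv2.resize(t['img'][130:280,80:380],(600,300))
cv2.imwrite('pics/m.png',cv2.resize(np.vstack([a,b]),(512,598))[:,:,::-1])
for th in ['tin_yellow','tin_dark']:
    P=cloud(t,arm.silhouettes('top',th)[0]['mask']); P=P[P[:,2]>54]; print(th,cv2.minEnclosingCircle(np.float32(P[:,:2])))
E
```

```text
[533.0506312  127.82054358 254.37375391] 22.4333
post local 709 [[-128.3  -18.2  142.5]
 [-107.1  -13.3  146. ]
 [ -82.7   -7.2  148.3]]
0.59
-75 [[-79.3, -74.5, 138.3], [-77.8, -62.4, 145.3], [-66.1, -50.3, 164.1]]
-105 [[-115.8, -104.8, 131.5], [-89.7, -100.2, 142.4], [-66.8, -89.3, 148.1]]
tin_yellow ((716.995849609375, -138.60809326171875), 35.79140853881836)
tin_dark ((568.7061157226562, -435.689208984375), 36.78773880004883)
```

View pics/m.png

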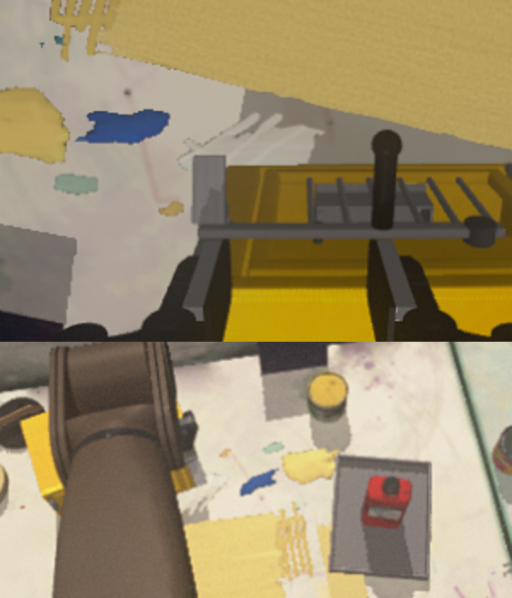

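The bar lies level behind the catch at (205,230), and the knob reads the same as when it was first latched. The can stands upright in the tray at (387,500), and the tins haven't moved.

```bash
python3 -c "
from workcell import arm
print(arm.job_done())"
```

```text
the job is handed in; nothing more can be done
None
```

The job is handed in: the can stands upright in the spill tray, the gate is shut with the latch bar down in its catch, and the two tins were not moved (finished at about 22 s of the 72 s allowed).

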